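# Find and open the unlocked cover of the bench power channel

### The job

Three of the four identical covers of the bench power channel are locked and one has been left unlocked. Press the ribbed back edges with a fingertip, without forcing the locked covers, to find the one that rocks; press its back edge down so that its front edge comes up, then push that raised edge back until the cover stands fully open against its stop, so that the sockets under it can be reached. Only touch and push: pinch or pick up nothing, and leave the things around the channel where they are.

Things in the scene. Friction and masses are not known exactly. Their poses are not given: they have to be found in the camera images.
- channel: Fixed aluminium bench power channel, 160 mm deep (x), 546 mm long (y), 80 mm high. Origin: centre of its underside; x to its back (away from the robot), y left along it, z up. Four identical ivory covers lie flush in its top (z 80 mm), side by side, centres 100 mm apart, each 140 (x from -70 to +70) by 88 by 5 mm, with 8 mm ribs between. One cover is unlocked; nothing shows which.
- press_1 (a point): Press point of the leftmost cover (channel x +48, y +150 mm): on its top face when shut, amid the five dark ribs of its back part. Fixed to the channel, axes as the channel's. 30 mm behind the cover's hinge pin and 24 mm before the inner face of the back wall; below, the trough is empty to 4 mm above the bench (22 mm at the sockets under the front part), so a fingertip can follow the cover down.
- press_2 (a point): The same point on the second cover from the left (channel x +48, y +50 mm). A locked cover is held by a springy catch: pressed here it gives about 1.5 mm at 9 N and 3.5 mm at 20 N and springs back. A cover that sinks 5 mm under less than 9 N is the unlocked one.
- press_3 (a point): The same point on the third cover from the left (channel x +48, y -50 mm).
- press_4 (a point): The same point on the rightmost cover (channel x +48, y -150 mm). The channel's two ends beyond the outer covers are solid, 77 mm long, of the same height.
- pivot_1 (a point): Middle of the leftmost cover's hinge pin, which runs along the channel's y at channel x +18 mm, 77.5 mm above the bench (the other covers' pins lie in line with it, at their own y). 88 mm of a cover lies in front of the pin, 52 mm behind it. Fixed; axes as the channel's.
- unlocked_cover (a joint): Tilt of the unlocked cover, whichever it is (rad): 0 shut, grows as its front rises; 1.75 fully open, at a springy stop. Stiff hinge (0.06 N m), stays where left. Moves at 3 to 5 N at its press point; pressed 30 mm down there by a fingertip 22 mm wide it tilts about 1.0, front edge then about 70 mm above the channel's top (88 upright). Pushing that edge level to the back takes 1 to 2 N.
- solder_spool: Loose black spool of solder, 52 mm across, 38 mm high, upright on the left solid end of the channel. Origin: centre of its underside. Leave it.
- wool_tin: Loose steel tin filled with brass wool, 66 mm across, about 34 mm high, on the right solid end of the channel. Origin: centre of its underside. Leave it.
- screwdriver: Loose screwdriver with an orange handle, 170 mm long, lying on the bench in front of the channel, up to 26 mm high. Origin: on the bench under its middle. Leave it.
- connector: Loose black connector block, 26 x 62 x 16 mm, on the bench in front of the channel. Origin: centre of its underside. Leave it.
- heatsink: Loose finned aluminium heat sink, 44 x 44 x 25 mm, on the bench in front of the channel. Origin: centre of its underside. Leave it.
- carton: Loose drink carton, 56 x 70 x 119 mm, standing on the bench behind the channel. Origin: centre of its underside. Leave it.
- mug: Loose white mug, 80 mm across, 88 mm high, handle at its own +y, standing behind the channel. Origin: centre of its underside. Leave it.

How it is judged:
By the outcome, as a careful person would: the job done as asked, in the order asked, and still so for the second after the job is handed in, with the robot touching nothing.
It also fails if it takes over 51 s, if anything falls off the work surface, if the arm or the gripper's body presses on something with over 40 N, if the wrist force passes 120 N, or if a joint passes its speed limit or range.

### The arm

A 7-joint arm with a two-finger parallel gripper is mounted at the origin on the work surface. World frame = base frame: x ahead of the robot, y to its left, z up, the work surface at z = 0. Lengths are in m, angles in rad, forces in N, time in s.
With the tool pointing down it reaches from about 0.35 to 0.9 m from the base axis. Payload 7.2 kg.
Tool frame: the origin (TCP) lies at the very end of the fingers, on their centre line; the grasp point (between the pads) lies 19 mm behind it; z points along the fingers, x is the direction in which the jaws open and shut, and the axes are right-handed (so a half turn about z gives the same grasp; the last joint's range is limited). The gripper opens to 85 mm and grips with 20 to 120 N. Pads are 22 mm wide; open, the fingers measure 114 mm over their backs; the gripper's body (76 mm by 85 mm) begins 54 mm behind the grasp point. The pads swing forward as they close: fully open they stand 13 mm farther back than shut.
Start: joints at [1.111, 0.411, -0.013, 1.596, 0.006, 1.134, -0.082], TCP at [0.239, -0.578, 0.231] pointing down, gripper open.
Joint ranges: [-2.95, 2.95], [-0.29, 1.99], [-1.47, 1.44], [0.14, 2.54], [-1.03, 4.17], [0.13, 1.85], [-2.86, 2.86]. Speed limits (rad/s): [2.39, 2.39, 3.01, 3.01, 3.14, 3.14, 3.14].

### API

Orientations are given as [roll, pitch, yaw] about the fixed x, y, z axes, in that order (R = Rz(yaw) Ry(pitch) Rx(roll)).
In Python, from plant import r gives the robot as it stands.
- The arm moves only by the tool servo_tool, never from a script. Its argument "steps" is one flat list of numbers, 4 for each row, row after row: the shift along the world's x, y, z in cm, then the turn about the world's z in degrees. A call has 1 to 20 rows; each row shifts and turns the commanded pose from where the row before left it; what a row does not reach is not made up. A row lasts 1/12 s, in which the tool goes at most 41.7 mm and 7.16 degrees, less where a joint would pass 70% of its speed; a pose out of reach is approached as far as the arm can. A call is refused whole if a number of a shift passes 4.17 or a number of a turn 7.16, either way. A call with a gripper value outside its range is refused whole. "hand" is the opening, from 0 (shut) to 1 (fully open), set as the call begins (left out, the last holds). The fingers move at their own pace and stop on an object; the grip force is fixed at half the most. Time passes only in rows, so rows that do not move let the fingers close. It gives the time, the measured TCP pose, the force and the opening at its end, in the units of the state.
- r.get_state(): the state, without advancing time (a new reading comes with each control period).
- r.camera(name): name is "scene" or "top" or "wrist"; returns a dict with "color" (400x640x3 uint8, blue, green, red), "fx", "fy", "cx", "cy" (pixels), "k1" (the pictures are not rectified: a ray, as slopes to the right and down, at radius r is drawn at 1 + k1 r^2 times it, then the intrinsics apply), "cam_to_world" (4x4, takes a point from camera to world coordinates); the wrist camera has in their place "T_tool_cam" (4x4, takes a point from camera to tool coordinates, whose origin is the TCP and whose axes are the tool frame's). Camera axes: x right, y down, z forward; pixel columns grow to the right and rows downward; lengths in m; the calibration is good to about 2 mm. A picture is of the moment at which its call begins: read the wrist's pose just before it. There is no depth.
- r.finish_job(): hands the job in, once; it reports no verdict.
The state is a dict: "t": time; "joint_pos": joint angles; "qd": joint speeds; "tau": joint torques, N m; "position": TCP position; "tool_rot": TCP orientation; "ft_force": force on the tool from outside, world axes, zero at the start; "torque": the same for the moment, N m; "finger_gap": finger opening in m.
Only numpy, scipy, OpenCV 4.12 (cv2) and the standard library are available. Lean on these libraries where they do the work, as an engineer would, in place of code of your own. Each camera call takes 0.05 s, during which the arm holds its last target. There are 200 camera calls.

## Working session

There is one attempt and no reset: what is moved stays moved. The work goes in short steps, Python scripts to look and compute and a tool call to move; the robot and the scene stay as the last step left them, time stands still between calls to the robot, and variables do not carry over. Pictures are saved under pics/ and viewed, about 8 in all and at most 12, crops included, and the job is handed in when it is done.

Besides the shell and the picture viewer there is one more tool, called after "Emit:" as a command line: name --argument value ..., lists and objects as JSON in quotes. servo_tool: Moves the arm, as the interface text tells. Its arguments: {"type":"object","properties":{"steps":{"type":"array","items":{"type":"number"}},"hand":{"type":"number"}},"required":["steps"]}

```bash
ls; mkdir -p pics; cat > h.py <<'E'
import numpy as np, cv2
from plant import r
def ray(c,px,T=None):
    T=np.array(c["cam_to_world"]) if T is None else T
    p=cv2.undistortPoints(np.array([[px]],float),np.array([[c["fx"],0,c["cx"]],[0,c["fy"],c["cy"]],[0,0,1]]),np.array([0.,0,0,0]))[0,0]
    k=c["k1"]; d=p.copy()
    for _ in range(20): d=p/(1+k*(d@d))
    return T[:3,3],T[:3,:3]@np.array([d[0],d[1],1])
def plane(c,px,z,T=None):
    o,d=ray(c,px,T); return o+d*(z-o[2])/d[2]
def proj(c,P,T=None):
    T=np.array(c["cam_to_world"]) if T is None else T
    q=T[:3,:3].T@(np.array(P)-T[:3,3]); s=q[:2]/q[2]; s=s*(1+c["k1"]*(s@s))
    return s*[c["fx"],c["fy"]]+[c["cx"],c["cy"]]
E
python3 - <<'E'
from h import *
import pickle
print(r.get_state())
d={n:r.camera(n) for n in("top","scene")}
pickle.dump(d,open("v.pkl","wb"))
for n in d:
    cv2.imwrite(f"pics/{n}0.png",d[n]["color"]); print({k:np.round(v,3) for k,v in d[n].items() if k!="color"})
E
```

```text
pics
{'t': 0.0, 'joint_pos': array([ 1.11080595,  0.41193042, -0.01272107,  1.59704818,  0.0056104 ,
        1.13427981, -0.08217914]), 'qd': array([-0.00046162, -0.00038618,  0.00118814, -0.00052751,  0.00078482,
        0.00077921,  0.00144046]), 'tau': array([-1.33163138e-05, -6.00622487e+01,  6.82374649e-01, -2.99412435e+01,
        1.38605456e-02,  1.08716899e-02,  5.43891997e-05]), 'position': array([ 0.23842778, -0.57720136,  0.23043231]), 'tool_rot': array([ 3.14147151e+00,  1.62552682e-03, -1.17894784e+00]), 'ft_force': array([-0.08997936, -0.42206945, -0.64393266]), 'torque': array([-0.04128532,  0.02126375, -0.00372243]), 'finger_gap': 0.08520651602057673}
{'fx': np.float64(497.477), 'fy': np.float64(497.477), 'cx': np.float64(318.982), 'cy': np.float64(196.781), 'k1': np.float64(0.051), 'cam_to_world': array([[-0.028, -0.98 ,  0.197,  0.326],
       [-1.   ,  0.025, -0.017,  0.032],
       [ 0.012, -0.197, -0.98 ,  1.278],
       [ 0.   ,  0.   ,  0.   ,  1.   ]])}
{'fx': np.float64(396.166), 'fy': np.float64(396.166), 'cx': np.float64(321.889), 'cy': np.float64(200.533), 'k1': np.float64(-0.003), 'cam_to_world': array([[ 0.804,  0.349, -0.481,  1.026],
       [ 0.595, -0.448,  0.668, -0.594],
       [ 0.018, -0.823, -0.568,  0.596],
       [ 0.   ,  0.   ,  0.   ,  1.   ]])}
```

View pics/top0.png

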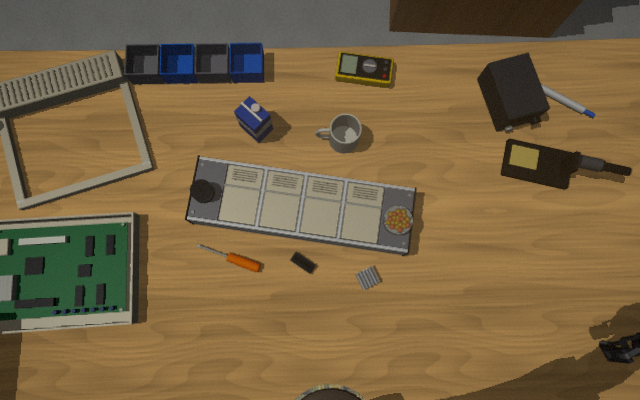

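View pics/scene0.png

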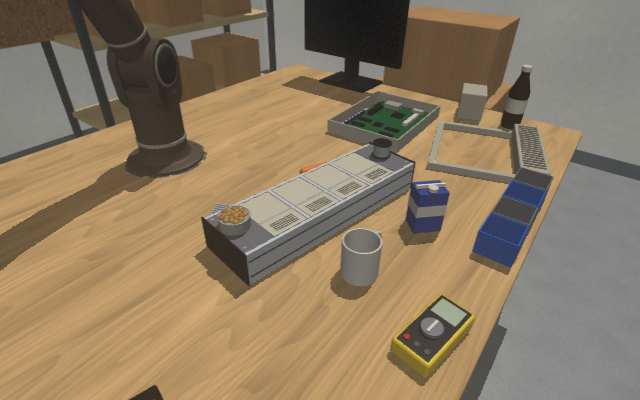

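The top view shows the channel with its four ivory covers running from about (240,195) to (362,213) px. The spool is at (204,190), the tin at (398,220), the mug at (345,133) and the carton at (254,119). I'll measure the covers next.

```bash
python3 - <<'E'
from h import *
import pickle
d=pickle.load(open("v.pkl","rb")); c=d["top"]; im=c["color"]
hsv=cv2.cvtColor(im,cv2.COLOR_BGR2HSV)
for p in [(240,205),(280,210),(322,215),(362,225)]: print(hsv[p[1],p[0]])
m=cv2.inRange(hsv,(15,15,110),(40,85,255)); 
roi=np.zeros_like(m); roi[155:255,185:418]=255; m&=roi
m=cv2.morphologyEx(m,cv2.MORPH_OPEN,np.ones((2,2)))
cs,_=cv2.findContours(m,cv2.RETR_EXTERNAL,cv2.CHAIN_APPROX_NONE)
C=[]
for k in cs:
    if cv2.contourArea(k)<800: continue
    P=np.array([plane(c,p[0].astype(float),.08)[:2] for p in k],np.float32)
    (x,y),wh,a=cv2.minAreaRect(P*1000); print(np.round([x,y,*wh,a],1)); C.append((x,y))
C=np.array(sorted(C,key=lambda p:-p[1])); print(C, np.diff(C,axis=0), np.linalg.norm(np.diff(C,axis=0),axis=1))
# channel top corners
for p in [(198,157),(415,188),(407,252),(188,221)]: print(plane(c,p,.08).round(3))
cv2.imwrite("pics/m.png",m)
E
```

```text
[ 22  51 160]
[ 22  49 161]
[ 22  52 157]
[ 20  52 152]
[523.8 -93.9  90.4 139.8  79.8]
[541.1   3.3  92.5 139.7  79.9]
[558.7 102.2  90.1 140.1  79.5]
[575.9 200.1  90.4 140.   80.7]
[[575.94073486 200.08784485]
 [558.72265625 102.18556213]
 [541.11743164   3.28642273]
 [523.79174805 -93.94708252]] [[-17.21807861 -97.90228271]
 [-17.60522461 -98.8991394 ]
 [-17.32568359 -97.23350525]] [ 99.40482479 100.45388847  98.76504369]
[0.675 0.309 0.08 ]
[ 0.583 -0.226  0.08 ]
[ 0.426 -0.196  0.08 ]
[0.515 0.33  0.08 ]
```

Emit:
servo_tool --steps '[2.08, 2.96, -0.1, -2.03, 2.08, 2.96, -0.1, -2.03, 2.08, 2.96, -0.1, -2.03, 2.08, 2.96, -0.1, -2.03, 2.08, 2.96, -0.1, -2.03, 2.08, 2.96, -0.1, -2.03, 2.08, 2.96, -0.1, -2.03, 2.08, 2.96, -0.1, -2.03, 2.08, 2.96, -0.1, -2.03, 2.08, 2.96, -0.1, -2.03, 2.08, 2.96, -0.1, -2.03, 2.08, 2.96, -0.1, -2.03, 2.08, 2.96, -0.1, -2.03, 2.08, 2.96, -0.1, -2.03, 2.08, 2.96, -0.1, -2.03, 2.08, 2.96, -0.1, -2.03, 0, 0, 0, 0, 0, 0, 0, 0]' --hand 0

```text
t: 1.6
position: [0.572, -0.1012, 0.2145]
tool_rot: [3.14, 0.001, -1.741]
ft_force: [-0.8, -0.4, -0.2]
finger_gap: 0.0003
```

```bash
python3 - <<'E'
from h import *
from scipy.spatial.transform import Rotation as R
s=r.get_state(); c=r.camera("wrist")
T=np.eye(4); T[:3,:3]=R.from_euler("xyz",s["tool_rot"]).as_matrix(); T[:3,3]=s["position"]; T=T@np.array(c["T_tool_cam"])
im=c["color"].copy()
a=-.1756; X=np.array([np.cos(a),np.sin(a)]); Y=np.array([-X[1],X[0]]); O=np.array([.5499,.0529])
for n,y in zip("1234",(.15,.05,-.05,-.15)):
    for x in(.048,-.07,.07):
      p=O+X*x+Y*y; q=proj(c,[*p,.08],T); print(n,x,p.round(4),q.round(0))
      if abs(q-320).max()<400: cv2.circle(im,tuple(int(v) for v in q),4,(0,0,255),1)
cv2.imwrite("pics/w1.png",im); print(s["joint_pos"].round(2), T.round(2))
E
```

```text
1 0.048 [0.6234 0.1922] [ 32. 193.]
1 -0.07 [0.5072 0.2128] [ 61. 293.]
1 0.07 [0.645  0.1884] [ 25. 171.]
2 0.048 [0.6059 0.0937] [131. 193.]
2 -0.07 [0.4897 0.1144] [150. 293.]
2 0.07 [0.6276 0.0899] [127. 172.]
3 0.048 [ 0.5884 -0.0047] [228. 194.]
3 -0.07 [0.4722 0.0159] [237. 293.]
3 0.07 [ 0.6101 -0.0086] [226. 173.]
4 0.048 [ 0.571  -0.1032] [325. 194.]
4 -0.07 [ 0.4548 -0.0826] [324. 294.]
4 0.07 [ 0.5926 -0.107 ] [325. 173.]
[ 0.23  0.36 -0.18  1.72  0.07  1.07 -1.71] [[-0.17 -0.95 -0.27  0.64]
 [-0.99  0.16  0.05 -0.11]
 [-0.    0.28 -0.96  0.36]
 [ 0.    0.    0.    1.  ]]
```

View pics/w1.png

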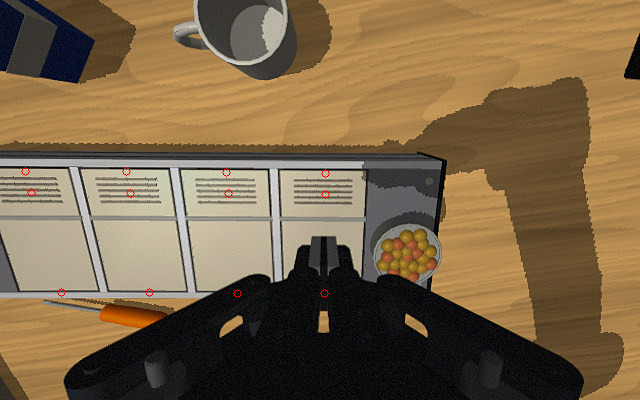

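The wrist view confirms the fit: the projected press points sit amid the ribs (press_4 at (325,194) px). The cover lies clear between the ribs, and the tin is to the right at (407,250). I'll go down on cover 4 now.

Emit:
servo_tool --steps '[0, 0, -3, 0, 0, 0, -3, 0, 0, 0, -3, 0, 0, 0, -2.5, 0, 0, 0, -1, 0, 0, -0.1, 0, 0, 0, 0, -0.1, 0, 0, 0, -0.1, 0, 0, 0, -0.1, 0, 0, 0, -0.1, 0, 0, 0, -0.1, 0, 0, 0, 0, 0]'

```text
t: 2.65
position: [0.5716, -0.105, 0.0857]
tool_rot: [-3.141, -0.0, -1.746]
ft_force: [0.3, 1.0, -0.7]
finger_gap: 0.0002
```

Emit:
servo_tool --steps '[0, 0, -0.1, 0, 0, 0, -0.1, 0, 0, 0, -0.1, 0, 0, 0, -0.1, 0, 0, 0, -0.1, 0, 0, 0, -0.1, 0, 0, 0, 0, 0]'

```text
t: 3.23
position: [0.5715, -0.105, 0.0794]
tool_rot: [-3.142, -0.0, -1.746]
ft_force: [-0.6, 0.5, 3.0]
finger_gap: -0.0001
```

Emit:
servo_tool --steps '[0, 0, -0.1, 0, 0, 0, 0, 0]'

```text
t: 3.4
position: [0.5716, -0.1051, 0.0785]
tool_rot: [-3.141, 0.0, -1.746]
ft_force: [-1.4, 0.3, 3.0]
finger_gap: 0.0002
```

Emit:
servo_tool --steps '[0, 0, -0.1, 0, 0, 0, 0, 0]'

```text
t: 3.57
position: [0.5716, -0.1051, 0.0774]
tool_rot: [-3.141, 0.0, -1.746]
ft_force: [-0.1, 0.1, 4.3]
finger_gap: -0.0003
```

Emit:
servo_tool --steps '[0, 0, -0.1, 0, 0, 0, 0, 0]'

```text
t: 3.73
position: [0.5716, -0.105, 0.0763]
tool_rot: [-3.141, 0.0, -1.746]
ft_force: [0.1, 0.5, 3.8]
finger_gap: 0.0004
```

Emit:
servo_tool --steps '[0, 0, -0.1, 0, 0, 0, 0, 0]'

```text
t: 3.9
position: [0.5715, -0.1051, 0.0752]
tool_rot: [-3.141, -0.0, -1.746]
ft_force: [-0.3, 0.5, 4.8]
finger_gap: -0.0003
```

Emit:
servo_tool --steps '[0, 0, -0.1, 0, 0, 0, 0, 0]'

```text
t: 4.07
position: [0.5714, -0.105, 0.0742]
tool_rot: [3.142, -0.0, -1.746]
ft_force: [-0.2, 0.5, 3.6]
finger_gap: 0.0001
```

Cover 4 sank 6 mm at under 5 N, so it's the unlocked one. I'll press it all the way down.

Emit:
servo_tool --steps '[0, 0, -0.2, 0, 0, 0, -0.2, 0, 0, 0, -0.2, 0, 0, 0, -0.2, 0, 0, 0, -0.2, 0, 0, 0, -0.2, 0, 0, 0, 0, 0]'

```text
t: 4.65
position: [0.5717, -0.1051, 0.062]
tool_rot: [-3.141, 0.0, -1.746]
ft_force: [1.7, -0.9, 2.1]
finger_gap: -0.0001
```

Emit:
servo_tool --steps '[0, 0, -0.2, 0, 0, 0, -0.2, 0, 0, 0, -0.2, 0, 0, 0, -0.2, 0, 0, 0, -0.2, 0, 0, 0, -0.2, 0, 0, 0, 0, 0]'

```text
t: 5.23
position: [0.5711, -0.105, 0.0497]
tool_rot: [3.141, -0.0, -1.746]
ft_force: [1.7, -0.4, 0.6]
finger_gap: -0.0001
```

Emit:
servo_tool --steps '[0, 0, 1, 0, 0, 0, 2, 0, 0, 0, 4, 0, 0, 0, 4, 0, 0, 0, 4, 0, 0, 0, 4, 0, 0, 0, 2, 0, -3.15, 0.56, 0, 0, -3.15, 0.56, 0, 0, -3.15, 0.56, 0, 0, -3.15, 0.56, 0, 0, 0, 0, 0, 0, 0, 0, 0, 0]'

```text
t: 6.32
position: [0.4439, -0.0825, 0.2611]
tool_rot: [-3.141, -0.001, -1.746]
ft_force: [0.1, 0.6, 0.7]
finger_gap: -0.0002
```

```bash
python3 - <<'E'
from h import *
c=r.camera("scene")
im=c["color"][90:330,150:470]
a=-.1756; X=np.array([np.cos(a),np.sin(a)]); Y=np.array([-X[1],X[0]]); O=np.array([.5499,.0529])
im=cv2.resize(im,None,fx=2.4,fy=2.4,interpolation=cv2.INTER_CUBIC)
for t in (0.8,1.0,1.2):
  for y in(-.194,-.106):
    p=O+X*(.018-.088*np.cos(t))+Y*y; q=(proj(c,[*p,.0775+.088*np.sin(t)])-[150,90])*2.4
    cv2.circle(im,tuple(int(v) for v in q),3,(0,0,255) if t==1 else (255,0,0),1); print(t,y,q.round())
cv2.imwrite("pics/s1.png",im); print(r.get_state()["position"],r.get_state()["ft_force"].round(1))
E
```

```text
0.8 -0.194 [211. 236.]
0.8 -0.106 [291. 201.]
1.0 -0.194 [218. 231.]
1.0 -0.106 [300. 197.]
1.2 -0.194 [228. 231.]
1.2 -0.106 [310. 196.]
[ 0.44524118 -0.08269899  0.26106071] [ 0.2 -0.3 -0.5]
```

View pics/s1.png

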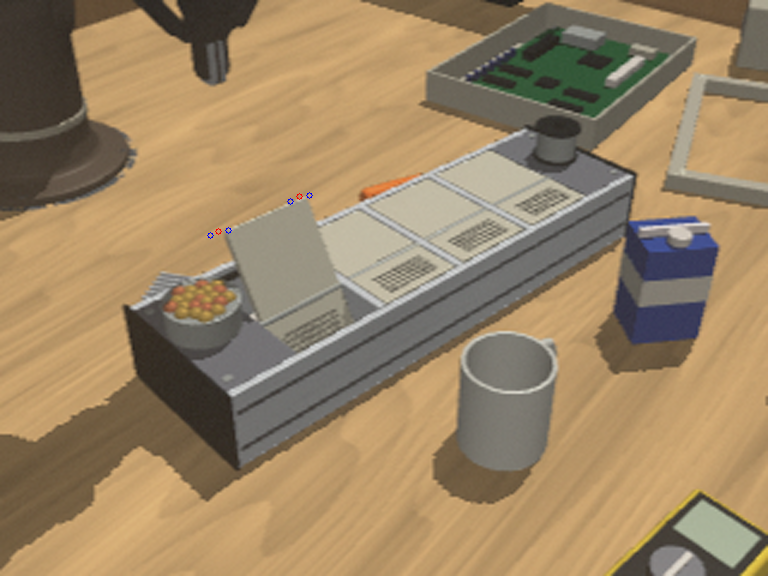

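The scene crop shows cover 4 rocked up, with its front edge at about (225,231)–(310,200) px, so the tilt is about 1.1–1.2. The tool is clear in front of it and the other things haven't moved. Next I'll lower the tool and push the raised edge back.

Emit:
servo_tool --steps '[0, 0, -3.3, 0, 0, 0, -3.3, 0, 0, 0, -3.3, 0, 0, 0, -3.3, 0, 0, 0, 0, 0, 0.98, -0.17, 0, 0, 0.98, -0.17, 0, 0, 0.98, -0.17, 0, 0, 0.49, -0.09, 0, 0, 0.49, -0.09, 0, 0, 0.49, -0.09, 0, 0, 0.49, -0.09, 0, 0, 0, 0, 0, 0]'

```text
t: 7.45
position: [0.4953, -0.0915, 0.1286]
tool_rot: [-3.141, 0.0, -1.746]
ft_force: [-0.8, 0.6, 0.4]
finger_gap: 0.0001
```

Emit:
servo_tool --steps '[0.3, -0.05, 0, 0, 0.3, -0.05, 0, 0, 0.3, -0.05, 0, 0, 0.3, -0.05, 0, 0, 0.3, -0.05, 0, 0, 0.3, -0.05, 0, 0, 0.3, -0.05, 0, 0, 0.3, -0.05, 0, 0, 0, 0, 0, 0]'

```text
t: 8.2
position: [0.5192, -0.0954, 0.1283]
tool_rot: [-3.141, 0.0, -1.746]
ft_force: [-0.1, -0.2, 0.7]
finger_gap: 0.0002
```

Emit:
servo_tool --steps '[0.3, -0.05, 0, 0, 0.3, -0.05, 0, 0, 0.3, -0.05, 0, 0, 0.3, -0.05, 0, 0, 0.2, -0.03, 0, 0, 0, 0, 0, 0]'

```text
t: 8.7
position: [0.5329, -0.0977, 0.1283]
tool_rot: [-3.141, -0.0, -1.746]
ft_force: [0.5, 0.2, 0.1]
finger_gap: 0.0001
```

Emit:
servo_tool --steps '[0.1, -0.02, 0, 0, 0.1, -0.02, 0, 0, 0, 0, 0, 0]'

```text
t: 8.95
position: [0.5345, -0.098, 0.1282]
tool_rot: [3.141, -0.0, -1.746]
ft_force: [-1.6, 0.3, -0.9]
finger_gap: 0.0003
```

Emit:
servo_tool --steps '[0.1, -0.02, 0, 0, 0.1, -0.02, 0, 0, 0, 0, 0, 0]'

```text
t: 9.2
position: [0.5365, -0.0984, 0.1282]
tool_rot: [3.141, 0.0, -1.746]
ft_force: [-1.0, -0.2, -0.4]
finger_gap: 0.0001
```

Emit:
servo_tool --steps '[0.1, -0.02, 0, 0, 0.1, -0.02, 0, 0, 0, 0, 0, 0]'

```text
t: 9.45
position: [0.5386, -0.0989, 0.1283]
tool_rot: [-3.142, -0.0, -1.746]
ft_force: [-1.1, -1.0, -0.1]
finger_gap: -0.0005
```

Emit:
servo_tool --steps '[0.1, -0.02, 0, 0, 0.1, -0.02, 0, 0, 0, 0, 0, 0]'

```text
t: 9.7
position: [0.5405, -0.0992, 0.1282]
tool_rot: [3.141, -0.0, -1.746]
ft_force: [-1.1, 1.2, 0.0]
finger_gap: 0.0001
```

Emit:
servo_tool --steps '[0.1, -0.02, 0, 0, 0.1, -0.02, 0, 0, 0, 0, 0, 0]'

```text
t: 9.95
position: [0.5418, -0.0995, 0.128]
tool_rot: [3.14, -0.0, -1.746]
ft_force: [-4.2, 1.1, 0.5]
finger_gap: -0.0
```

Emit:
servo_tool --steps '[0.1, -0.02, 0, 0, 0, 0, 0, 0]'

```text
t: 10.12
position: [0.5425, -0.0997, 0.1279]
tool_rot: [3.139, -0.0, -1.746]
ft_force: [-6.3, 1.5, 1.5]
finger_gap: -0.0001
```

The force climbed to about 6 N, so the cover is at its stop. I'll back off, rise and check.

Emit:
servo_tool --steps '[-0.5, 0.09, 0, 0, -1, 0.17, 0, 0, -2, 0.35, 0, 0, -3, 0.53, 0, 0, -3, 0.53, 0, 0, 0, 0, 3, 0, 0, 0, 4, 0, 0, 0, 4, 0, -3, 0.5, 2, 0, 0, 0, 0, 0, 0, 0, 0, 0]'

```text
t: 11.03
position: [0.4185, -0.0783, 0.26]
tool_rot: [-3.136, -0.001, -1.746]
ft_force: [0.3, 0.1, -0.3]
finger_gap: 0.0003
```

```bash
python3 - <<'E'
from h import *
s=r.get_state(); c=r.camera("scene"); t=r.camera("top")
im=c["color"][90:330,150:470]
a=-.1756; X=np.array([np.cos(a),np.sin(a)]); Y=np.array([-X[1],X[0]]); O=np.array([.5499,.0529])
im=cv2.resize(im,None,fx=2.4,fy=2.4,interpolation=cv2.INTER_CUBIC)
for th in (1.57,1.75):
  for y in(-.194,-.106):
    p=O+X*(.018-.088*np.cos(th))+Y*y; q=(proj(c,[*p,.0775+.088*np.sin(th)])-[150,90])*2.4
    cv2.circle(im,tuple(int(v) for v in q),3,(0,0,255) if th>1.6 else (255,0,0),1); print(th,y,q.round(), proj(t,[*p,.0775+.088*np.sin(th)]).round(1))
cv2.imwrite("pics/s2.png",im)
tt=cv2.resize(t["color"][90:300,170:430],None,fx=2.8,fy=2.8,interpolation=cv2.INTER_CUBIC); cv2.imwrite("pics/t2.png",tt)
print(s["t"],s["position"],s["ft_force"].round(1))
E
```

```text
1.57 -0.194 [249. 240.] [386.8 201.8]
1.57 -0.106 [332. 204.] [348.6 196.2]
1.75 -0.194 [261. 250.] [387.6 195.3]
1.75 -0.106 [344. 212.] [349.4 189.6]
11.0333 [ 0.4185065  -0.07834076  0.25996973] [ 0.3  0.1 -0.3]
```

View pics/s2.png

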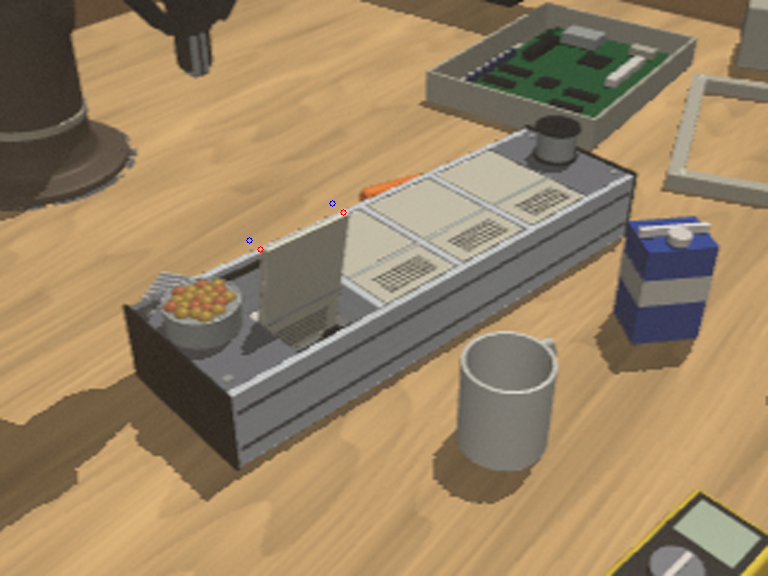

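View pics/t2.png

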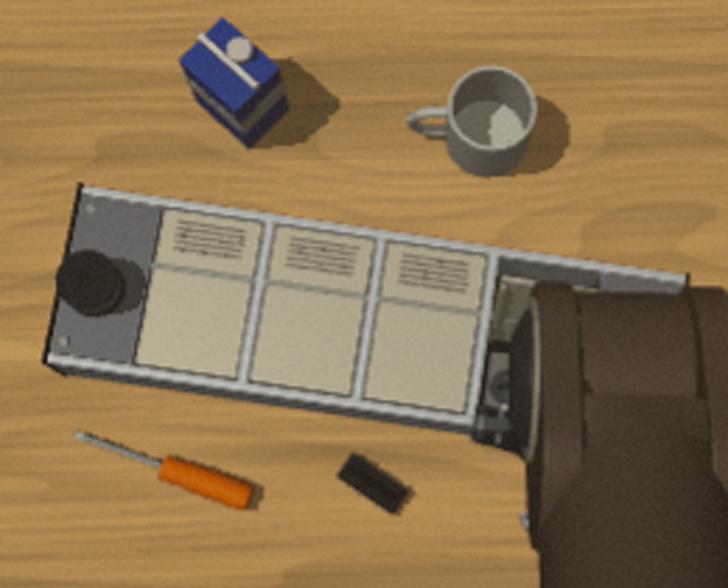

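The scene crop shows cover 4 standing just past upright. Its edge, about (262,262)–(350,215) px, lies at or slightly past the 1.75 rad prediction of (261,250)–(344,212). In the top view the spool, screwdriver, connector, carton and mug look where they were. I'll hand it in.

```bash
python3 -c "
from plant import r
print(r.finish_job()); print(r.get_state()['t'])"
```

```text
the job is handed in; nothing more can be done
None
the job is handed in; nothing more can be done
```

The rightmost cover (press_4) was the unlocked one, and it now stands fully open. It was the first cover I tried: it sank about 6 mm at under 5 N, so I never touched the three locked covers. I pressed its back edge 30 mm down, which raised the front edge, then pushed that edge back from the front until the force rose from about 1 N to 6 N at the stop. I then backed the tool clear and handed the job in at about 11 s.

**Cover angle:** the last scene view puts the raised edge at about 1.75 rad or slightly past. It was a few pixels off my prediction (up to about 12 px in the 2.4x enlarged crop), which I put down to calibration. The force rise also says it reached the stop.

**Things around the channel:** the tin, spool, screwdriver, connector, carton and mug looked unmoved by eye. The heat sink was mostly hidden by the arm or the tin in the last pictures, so I couldn't fully check it. The tool was not moved near it at bench level. No check failed.

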